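# Consolidate the weight trays and stack the emptied one

## Robot

A 6-joint arm with a two-finger parallel gripper is mounted at the origin on a cart in front of the work surface, level with it; the furniture and walls round the work are solid. World frame = base frame: x ahead of the robot, y to its left, z up, the work surface at z = 0. Lengths are in m, angles in rad, forces in N, time in s.
With the tool pointing down it reaches from about 0.3 to 0.875 m from the base axis. Payload 6.4 kg.
Tool frame: the origin (TCP) lies midway between the tips of the shut fingers; the grasp point (between the pads) lies 19 mm behind it; z points along the fingers, y is the line along which they close (so a half turn about z gives the same grasp; the last joint's range is limited). The gripper opens to 85 mm and grips with 20 to 120 N. Pads are 22 mm wide; open, the fingers measure 114 mm over their backs; the gripper's body (76 mm by 85 mm) begins 54 mm behind the grasp point. The pads swing forward as they close: fully open they stand 13 mm farther back than shut.
Start: joints at [0.912, 0.181, 1.607, -0, 1.354, -0.206], TCP at [0.252, 0.517, 0.231] pointing down, gripper open.
Joint ranges: [-2.99, 2.99], [-0.89, 2.07], [0.3, 2.58], [-1.14, 4.28], [0, 2.63], [-3.12, 3.12]. Speed limits (rad/s): [2.57, 2.57, 3.01, 3.14, 3.14, 3.14].

## Interface

Orientations are given as a unit quaternion [w, x, y, z].
In Python, from bench import ctrl gives the robot as it stands.
- The arm moves only by the tool send_rows, never from a script. Its argument "motion" is a list of rows, each a list of 7 numbers: the turn, a rotation vector about the tool's x, y, z in degrees, then the shift along the tool's x, y, z in mm, then the closure, from -1 (fully open) to 1 (shut). In form: [[rx, ry, rz, tx, ty, tz, grip], ...]. A call has exactly 10 rows; each row shifts and turns the commanded pose from where the row before left it, along the tool's axes as they then stand; what a row does not reach is not made up. A row lasts 1/10 s, in which the tool goes at most 50 mm and 8.59 degrees, less where a joint would pass 70% of its speed; a pose out of reach is approached as far as the arm can. A call is refused whole if a number of a shift passes 50 or a number of a turn 8.59, either way. A call with a gripper value outside its range is refused whole. The fingers move at their own pace and stop on an object; the grip force is fixed at half the most. Time passes only in rows, so rows that do not move let the fingers close, or fill a call up. It gives the time, the measured TCP pose, the force, the opening and the grip force at its end, in the units of the state.
- ctrl.get_obs(): the state, without advancing time (a new reading comes with each control period).
- ctrl.camera(name): name is "side" or "top" or "wrist"; returns a dict with "color" (400x640x3 uint8, red, green, blue), "z_map" (400x640 float32, m along the optical axis (not along the pixel's ray), 0 where there is no reading), "mtx" (3x3 intrinsics, pixels), "extrinsics" (4x4, takes a point from camera to world coordinates); the wrist camera has in their place "hand_eye" (4x4, takes a point from camera to tool coordinates, whose origin is the TCP and whose axes are the flange's). Camera axes: x right, y down, z forward; pixel columns grow to the right and rows downward; lengths in m; the calibration is good to about 2 mm. A picture is of the moment at which its call begins: read the wrist's pose just before it.
- ctrl.hand_in(): hands the job in; it is judged then, once.
The state is a dict: "time_s": time; "q": joint angles; "dq": joint speeds; "joint_efforts": joint torques, N m; "eef_pos": TCP position; "eef_rot": TCP orientation; "wrist_force": force on the tool from outside, world axes, zero at the start; "torque": the same for the moment, N m; "opening": opening from 0.0 (shut) to 1.0 (fully open); "grasp_force": force on a finger pad.
Only numpy, scipy, OpenCV 4.12 (cv2) and the standard library are available. Lean on these libraries where they do the work, as an engineer would, in place of code of your own. Each camera call takes 0.05 s, during which the arm holds its last target. There are 200 camera calls.

## Task

Two small trays of calibration weights are part-filled. Take the one weight out of the tray that lies loose on the bench and stand it upright in the free pocket of the half-filled tray on the aluminium plate, beside the weight already there. Then stack the emptied loose tray squarely on top of the empty tray on the same plate, lengthwise the same way.

Things in the scene. Friction and masses are not known exactly. Their poses are not given: they have to be found in the camera images.
- weight_move_center (a point): Centre (half-way up, 18 mm above the underside) of the brass weight to move: round, upright, 22 mm diameter, 36 mm tall, 100 g, a straight cylinder below and a narrower knob on top. It starts upright in the +x pocket of the loose tray, on a floor 3 mm above the bench; the tray's walls there reach 14 mm above the bench. z axis up.
- weight_stay_center (a point): Centre (18 mm above the underside) of the identical brass weight (22 mm diameter, 36 mm tall) that already stands in the half-filled tray on the plate, in its +x pocket, and must stay there upright. z axis up.
- old_tray_center (a point): Centre (half-way up, 7 mm above the underside) of the loose grey plastic tray, 97 mm long (its x axis) by 50 mm wide (its y axis) by 14 mm high, open on top, two pockets along x, each 44 x 44 mm inside, centred 23.5 mm either side of the tray's middle; walls and the dividing wall 3 mm thick, floor 3 mm thick, flat underside, about 90 g. It lies on the bench and can be held across its 50 mm width at the middle. z axis up.
- station: Fixed aluminium plate, 145 (x) x 180 (y) x 6 mm; origin at its underside's centre, on the bench; z up, x roughly away from the robot. Two trays like the loose one are fixed on it, lengthwise along x: pocket floors at z = 9, rims at z = 20 mm. One, centred at (0, +52) mm, has a weight in its +x pocket; its free pocket is centred at (-23.5, +52). The other, centred at (0, -52), is empty.
Mind the look-alikes: they are no part of the job. What is shaped like the part that bears old_tray_center but purple or turquoise is not meant.

How it is judged:
On the way, in this order (a step that is already met when the one before it is completed fails the run):
1. both weights stand upright in the tray on the plate, one in each pocket (x of weight_move_center in the frame of station between -0.0375 and -0.0095 m and y of weight_move_center in the frame of station between 0.038 and 0.066 m and z of weight_move_center in the frame of station between 0.022 and 0.032 m and angle between each of weight_move_center, weight_stay_center's own z axis and vertical below 0.17 rad and x of weight_stay_center in the frame of station between 0.0095 and 0.0375 m and y of weight_stay_center in the frame of station between 0.038 and 0.066 m and z of weight_stay_center in the frame of station between 0.022 and 0.032 m), for 0.2 s.
2. the emptied tray lies flat and square on the empty tray on the plate (x of old_tray_center in the frame of station between -0.015 and 0.015 m and y of old_tray_center in the frame of station between -0.067 and -0.037 m and z of old_tray_center in the frame of station between 0.023 and 0.031 m and angle between old_tray_center's own z axis and vertical below 0.1 rad and angle between the x axis of old_tray_center and the x axis of station, either way round below 0.175 rad), for 0.2 s.
At the end, for the whole second after the job is handed in: Both weights stand upright (10 deg), one in each pocket of the half-filled tray, within 14 mm of the pocket centres (5 mm in height); the emptied tray lies flat (0.1 rad) on the rim of the empty tray, within 15 mm of centre along each plate axis (4 mm in height) and lengthwise aligned within 10 deg (all of step 1 and all of step 2); the robot touches nothing.
It also fails if it takes over 53 s, if anything falls off the work surface, if the arm or the gripper's body presses on something with over 40 N, if the wrist force passes 120 N, or if a joint passes its speed limit or range.

## Working session

There is one attempt and no reset: what is moved stays moved. The work goes in short steps, Python scripts to look and compute and a tool call to move; the robot and the scene stay as the last step left them, time stands still between calls to the robot, and variables do not carry over. Pictures are saved under pics/ and viewed, at most 10 in all, crops included, and the job is handed in when it is done.

Besides the shell and the picture viewer there is one more tool, called after "Emit:" as name(argument=value, ...) on one line, values as JSON. send_rows: Moves the arm, as the interface text tells. Its arguments: {"type":"object","properties":{"motion":{"type":"array","items":{"type":"array","items":{"type":"number"}}}},"required":["motion"]}

```bash
mkdir -p pics; cat > h.py <<'E'
import numpy as np, cv2
from bench import ctrl
E
python3 - <<'E'
from h import *
o=ctrl.get_obs(); print(o)
for n in ("top","side"):
    c=ctrl.camera(n); np.savez(f"{n}0.npz",**c); cv2.imwrite(f"pics/{n}0.png",c["color"][...,::-1]); print(n,c["mtx"],c["extrinsics"])
E
```

```text
{'time_s': 0.0, 'q': array([ 9.11703399e-01,  1.81554642e-01,  1.60801162e+00,  1.69516906e-05,
        1.35378979e+00, -2.06287037e-01]), 'dq': array([-0.00027368,  0.00029349,  0.00083667, -0.0001307 , -0.00012534,
       -0.00047568]), 'joint_efforts': array([ 1.76250622e-03, -4.44876873e+01, -3.51337123e+01, -1.78186465e-04,
        9.17329366e-03, -6.02221590e-06]), 'eef_pos': array([0.25118477, 0.51662133, 0.23037476]), 'eef_rot': array([-3.77221934e-04,  2.24475423e-01,  9.74479352e-01, -7.96972709e-04]), 'wrist_force': array([ 0.1606999 , -0.98481899, -0.24941521]), 'torque': array([-0.01371557,  0.06172381, -0.00886902]), 'grasp_force': 0.0, 'opening': 0.999801838911317}
top [[361.32677816   0.         318.91185245]
 [  0.         361.32677816 195.82153395]
 [  0.           0.           1.        ]] [[-0.05517615 -0.97434461  0.21819297  0.31949459]
 [-0.99846815  0.05474282 -0.00803535  0.01456298]
 [-0.0041153  -0.21830209 -0.97587256  0.91210887]
 [ 0.          0.          0.          1.        ]]
side [[427.81043708   0.         324.48131879]
 [  0.         427.81043708 199.89258604]
 [  0.           0.           1.        ]] [[-0.99948773 -0.01909187 -0.02568603  0.53931356]
 [ 0.01630031  0.38701172 -0.92193071  0.98397647]
 [ 0.02754218 -0.92187712 -0.38650227  0.45318399]
 [ 0.          0.          0.          1.        ]]
```

View pics/top0.png

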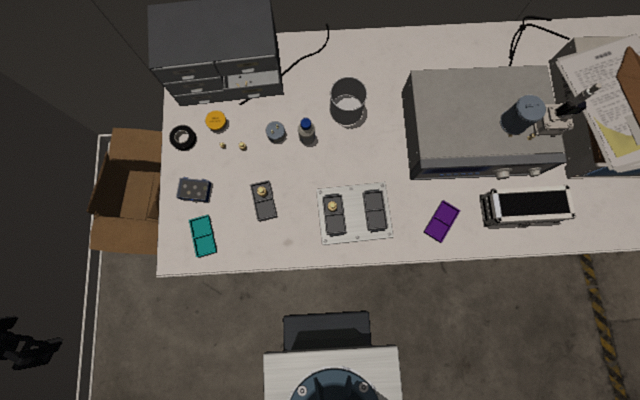

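View pics/side0.png

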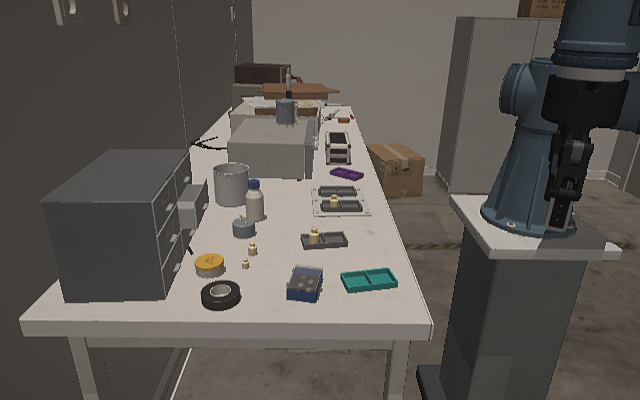

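The top view shows the loose grey tray around (264,201) with its weight at (262,190). The plate is around (355,213), with the half-filled tray at (334,214) and the empty one at (376,211). The side view agrees. I'll enlarge the top view to read corners.

```bash
python3 - <<'E'
from h import *
c=np.load("top0.npz"); im=c["color"][165:255,240:400][...,::-1]
cv2.imwrite("pics/crop.png",cv2.resize(im,None,fx=5,fy=5,interpolation=cv2.INTER_CUBIC))
E
```

```text
(no output)
```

View pics/crop.png

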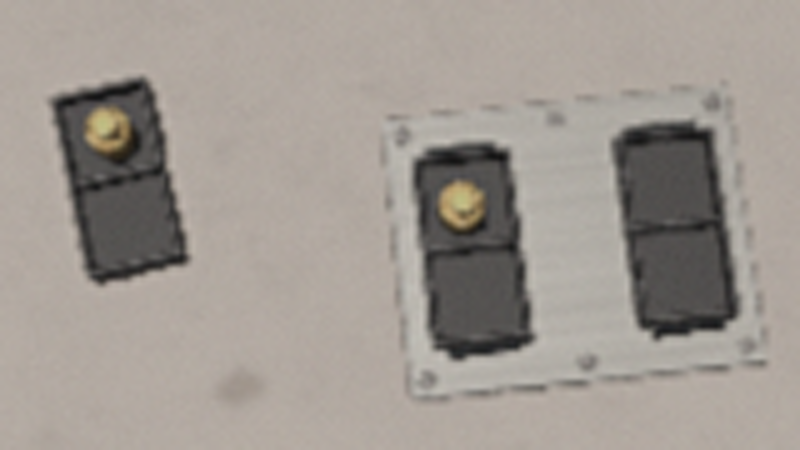

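The crop shows the loose tray's rim corners at (52,98), (148,78), (188,262) and (95,282). The plate corners are at (385,118), (725,87), (768,363) and (413,398), and the knobs are at (105,125) and (461,203).

```bash
cat >> h.py <<'E'
def ray(c,pose,uv,z):
    d=np.linalg.solve(c["mtx"],[uv[0],uv[1],1]); d=pose[:3,:3]@d
    return pose[:3,3]+d*(z-pose[2,3])/d[2]
from scipy.spatial.transform import Rotation as R
def wristpose(o,c):
    T=np.eye(4); w,x,y,z=o["eef_rot"]; T[:3,:3]=R.from_quat([x,y,z,w]).as_matrix(); T[:3,3]=o["eef_pos"]
    return T@c["hand_eye"]
def rect(P):
    P=np.array(P)[:,:2]; e=(P[0]-P[3]+P[1]-P[2])/2
    print("center",P.mean(0).round(4),"yaw",np.degrees(np.arctan2(e[1],e[0])).round(2),"len",np.linalg.norm(e).round(4),"wid",np.linalg.norm((P[0]-P[1]+P[3]-P[2])/2).round(4))
    return P.mean(0),e/np.linalg.norm(e)
E
python3 - <<'E'
from h import *
c=np.load("top0.npz"); X=c["extrinsics"]
f=lambda p,z: ray(c,X,((p[0]+.5)/5-.5+240,(p[1]+.5)/5-.5+165),z)
rect([f(p,.014) for p in [(52,98),(148,78),(188,262),(95,282)]])
m,e=rect([f(p,.006) for p in [(385,118),(725,87),(768,363),(413,398)]])
n=np.array([-e[1],e[0]])
for a,b in [(-23.5,52),(23.5,52),(0,-52)]: print(a,b,(m+(a*e+b*n)/1000).round(4))
print(f((105,125),.039),f((461,203),.045))
o=ctrl.get_obs(); 
w,x,y,z=o["eef_rot"]; print(R.from_quat([x,y,z,w]).as_matrix().round(3))
print(ctrl.camera("wrist")["hand_eye"])
E
```

```text
center [0.5163 0.1479] yaw 11.1 len 0.0986 wid 0.0488
center [ 0.4739 -0.08  ] yaw 2.81 len 0.1441 wid 0.1777
-23.5 52 [ 0.4479 -0.0292]
23.5 52 [ 0.4948 -0.0269]
0 -52 [ 0.4764 -0.1319]
[0.53868126 0.15131739 0.039     ] [ 0.48814491 -0.0227371   0.045     ]
[[-0.899  0.437 -0.001]
 [ 0.437  0.899 -0.001]
 [ 0.    -0.002 -1.   ]]
[[-1.45719789e-03 -9.55167027e-01 -2.96063890e-01  7.47222071e-02]
 [ 9.99998911e-01 -1.32269628e-03 -6.54589901e-04 -1.00262783e-03]
 [ 2.33640083e-04 -2.96064521e-01  9.55167914e-01 -1.42906639e-01]
 [ 0.00000000e+00  0.00000000e+00  0.00000000e+00  1.00000000e+00]]
```

Emit:
send_rows(motion=[[0,0,-7.4,0,0,0,-1],[0,0,-7.4,0,0,0,-1],[0,0,-7.4,0,0,0,-1],[0,0,-7.4,0,0,0,-1],[0,0,-7.5,0,0,0,-1],[0,0,0,-14.1,-27.6,6,-1],[0,0,0,-14.1,-27.6,6,-1],[0,0,0,-14.1,-27.6,6,-1],[0,0,0,-14.1,-27.6,6,-1],[0,0,0,-14.1,-27.6,6,-1]])

```text
time_s: 1.15
eef_pos: [0.3478, 0.3942, 0.2008]
eef_rot: [-0.0, -0.097, 0.995, -0.0]
wrist_force: [-0.0, 0.8, 0.3]
opening: 1.003
grasp_force: 0.0
```

Emit:
send_rows(motion=[[0,0,0,-14.1,-27.6,6,-1],[0,0,0,-14.1,-27.6,6,-1],[0,0,0,-14.1,-27.6,6,-1],[0,0,0,-14.1,-27.6,6,-1],[0,0,0,-14.1,-27.6,6,-1],[0,0,0,-14.1,-27.6,6,-1],[0,0,0,-14.1,-27.6,6,-1],[0,0,0,-14.1,-27.6,6,-1],[0,0,0,-14.1,-27.6,6,-1],[0,0,0,-14.1,-27.6,6,-1]])

```text
time_s: 2.15
eef_pos: [0.5396, 0.1507, 0.1408]
eef_rot: [-0.0, -0.097, 0.995, 0.0]
wrist_force: [-0.2, 0.5, 0.7]
opening: 0.999
grasp_force: 0.0
```

```bash
cat >> h.py <<'E'
def delta(o,target,yaw=None):
    """tool-axis shift (mm) and rz (deg) to reach target TCP with tool y heading=yaw; shift in the frame after the turn"""
    w,x,y,z=o["eef_rot"]; M=R.from_quat([x,y,z,w]).as_matrix()
    h=np.degrees(np.arctan2(M[1,1],M[0,1])); turn=0 if yaw is None else -(yaw-h)
    M2=M@R.from_rotvec([0,0,np.radians(turn)]).as_matrix()
    print("at",o["eef_pos"].round(4),"yaw",h.round(2),"t",round(o["time_s"],2),"| turn",round(turn,2),"shift",(M2.T@(np.array(target)-o["eef_pos"])*1000).round(1))
def snap(name,src="wrist"):
    o=ctrl.get_obs(); c=ctrl.camera(src); np.savez(f"{name}.npz",T=wristpose(o,c) if src=="wrist" else c["extrinsics"],**c)
    cv2.imwrite(f"pics/{name}.png",c["color"][...,::-1]); return o
E
python3 - <<'E'
from h import *
o=snap("w1"); delta(o,[.539,.152,.14],101.1)
E
```

```text
at [0.5396 0.1507 0.1408] yaw 101.15 t 2.15 | turn 0.05 shift [0.4 1.4 0.8]
```

View pics/w1.png

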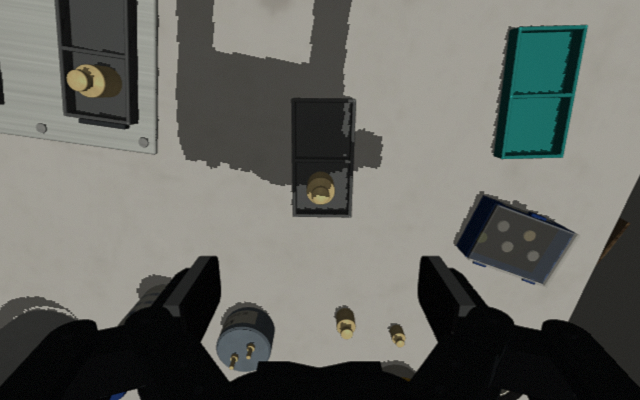

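The wrist view shows the loose tray with rim corners at about (291,99), (354,98), (352,216) and (293,216). Its weight's body is around (320,185) and the knob at (320,194). I'll enlarge it.

```bash
python3 - <<'E'
from h import *
c=np.load("w1.npz"); im=c["color"][90:225,270:375][...,::-1]
im=cv2.resize(im,None,fx=4,fy=4,interpolation=cv2.INTER_CUBIC); im=np.clip(im*1.6,0,255)
im2=cv2.resize(c["color"][40:130,0:160][...,::-1],None,fx=2,fy=2)
o=np.zeros((540,745,3)); o[:,:420]=im; o[:180,422:742]=im2
cv2.imwrite("pics/w1c.png",o)
f=lambda u,v,z: ray(c,c["T"],(u,v),z)
rect([f(*p,.014) for p in [(352,216),(293,216),(291,99),(354,98)]][0:1]+[f(*p,.014) for p in [(293,216),(291,99),(354,98)]])
E
```

```text
center [0.5179 0.1479] yaw 11.25 len 0.0957 wid 0.0491[ WARN:0@0.294] global loadsave.cpp:1063 imwrite_ Unsupported depth image for selected encoder is fallbacked to CV_8U.
```

View pics/w1c.png

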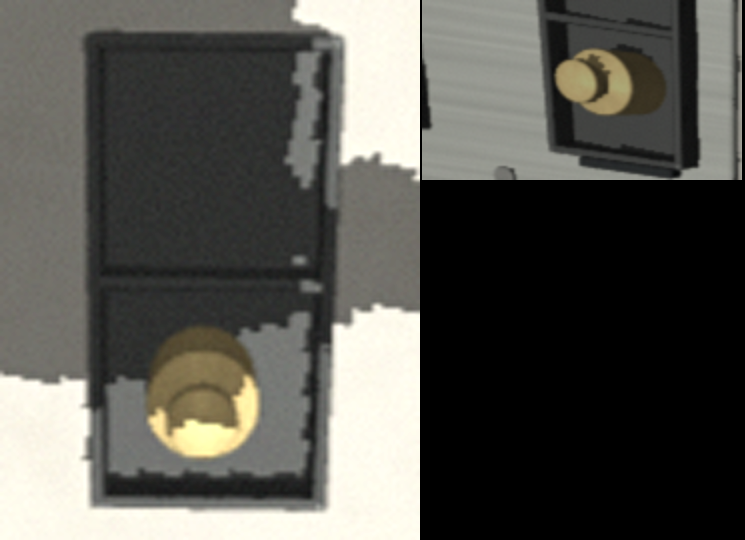

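The enlargement shows the shoulder circle centred at crop (203,403), which is image (320.6,190.6). The knob spans roughly x 165–237 and the cylinder's lower back edge is around y 327.

```bash
python3 - <<'E'
from h import *
c=np.load("w1.npz"); T=c["T"]
v,u=np.mgrid[0:400,0:640]; z=c["z_map"]; K=c["mtx"]
P=np.stack([(u-K[0,2])/K[0,0]*z,(v-K[1,2])/K[1,1]*z,z],-1)@T[:3,:3].T+T[:3,3]
print((P[170:206:2,320,2]*1000).round(1)); print((P[186:200:2,304:338:2,2]*1000).round(0))
print("tray rim/floor/bench",P[130,292,2],P[130,320,2],P[130,270,2], "plate",P[120,20,2])
hs=(P[...,2]>.02)&(P[...,2]<.032)&(u>295)&(u<350)&(v>165)&(v<215)
Q=P[hs]; print("shoulder/side",Q.mean(0),Q.min(0),Q.max(0))
k=(P[...,2]>.033)&(u>295)&(u<350)&(v>165)&(v<215); print("knob",P[k].mean(0),P[k].min(0),P[k].max(0))
for zz in (.024,.026,.028): print(zz,ray(c,T,(320.6,190.6),zz).round(4))
delta(ctrl.get_obs(),ray(c,T,(320.6,190.6),.026))
E
```

```text
[ 2.3  7.7 15.7 22.4 25.3 25.3 27.7 27.7 35.4 37.6 37.8 39.5 38.4 39.1
 38.3 39.2 39.1 25.1]
[[ 3.  3. 26. 27. 27. 28. 27. 36. 35. 35. 27. 28. 26. 26. 26.  3.  4.]
 [ 4. 24. 26. 28. 27. 36. 39. 38. 38. 37. 38. 36. 28. 27. 26.  4.  3.]
 [ 2. 26. 27. 27. 36. 38. 38. 39. 38. 37. 38. 38. 28. 27. 24.  3.  4.]
 [ 2. 25. 27. 27. 38. 36. 38. 39. 40. 38. 38. 37. 37. 26. 26.  2.  3.]
 [ 2.  3. 26. 27. 39. 39. 39. 38. 38. 40. 39. 39. 38. 28. 26.  3.  3.]
 [ 4.  2. 26. 26. 38. 38. 39. 39. 39. 40. 39. 38. 37. 26. 26.  3.  4.]
 [ 3.  3.  3. 25. 37. 40. 39. 39. 38. 39. 37. 38. 38. 27.  3.  4.  4.]]
tray rim/floor/bench 0.01400878778190856 0.0014512556784425645 0.0001539521464599125 plate 0.005524828012933525
shoulder/side [0.53650557 0.14932848 0.02606425] [0.5288969  0.13893533 0.02021092] [0.55112936 0.16096123 0.02945715]
knob [0.53550739 0.14905611 0.05121808] [0.46586856 0.1347922  0.03380358] [0.54652734 0.15649012 0.28372388]
0.024 [0.5403 0.1507 0.024 ]
0.026 [0.5398 0.1506 0.026 ]
0.028 [0.5392 0.1505 0.028 ]
at [0.5421 0.147  0.1401] yaw 101.02 t 2.2 | turn 0 shift [  1.6   4.2 114.1]
```

Emit:
send_rows(motion=[[0,0,0,1.5,4.0,0,-1],[0,0,0,0,0,10,-1],[0,0,0,0,0,15,-1],[0,0,0,0,0,15,-1],[0,0,0,0,0,15,-1],[0,0,0,0,0,15,-1],[0,0,0,0,0,15,-1],[0,0,0,0,0,10,-1],[0,0,0,0,0,0,-1],[0,0,0,0,0,0,-1]])

```text
time_s: 3.2
eef_pos: [0.5371, 0.1554, 0.0462]
eef_rot: [-0.0, -0.097, 0.995, 0.0]
wrist_force: [0.9, 1.2, 0.5]
opening: 0.995
grasp_force: 0.0
```

```bash
python3 - <<'E'
from h import *
delta(ctrl.get_obs(),[.5395,.1507,.016],101.2)
E
```

```text
at [0.5371 0.1554 0.0462] yaw 101.15 t 3.2 | turn -0.05 shift [-1.5 -5.1 30.2]
```

Emit:
send_rows(motion=[[0,0,0,-1.5,-5.1,10,-1],[0,0,0,0,0,10,-1],[0,0,0,0,0,10,-1],[0,0,0,0,0,0,0.1],[0,0,0,0,0,0,0.1],[0,0,0,0,0,0,0.1],[0,0,0,0,0,0,1],[0,0,0,0,0,0,1],[0,0,0,0,0,0,1],[0,0,0,0,0,0,1]])

```text
time_s: 4.2
eef_pos: [0.5399, 0.1509, 0.017]
eef_rot: [0.001, -0.097, 0.995, 0.0]
wrist_force: [-1.0, 0.9, 5.3]
opening: 0.227
grasp_force: 58.8
```

```bash
python3 - <<'E'
from h import *
o=ctrl.get_obs(); print(o["opening"],o["grasp_force"],o["wrist_force"]); delta(o,[.5395,.1507,.016],101.2); snap("s1","side")
c=np.load("s1.npz"); cv2.imwrite("pics/s1c.png",cv2.resize(c["color"][190:270,260:390][...,::-1],None,fx=5,fy=5))
E
```

```text
0.2272044276350381 58.8351323409006 [-0.99453828  0.94632188  5.27087057]
at [0.5399 0.1509 0.017 ] yaw 101.16 t 4.2 | turn -0.04 shift [ 0.4 -0.1  1. ]
```

View pics/s1c.png

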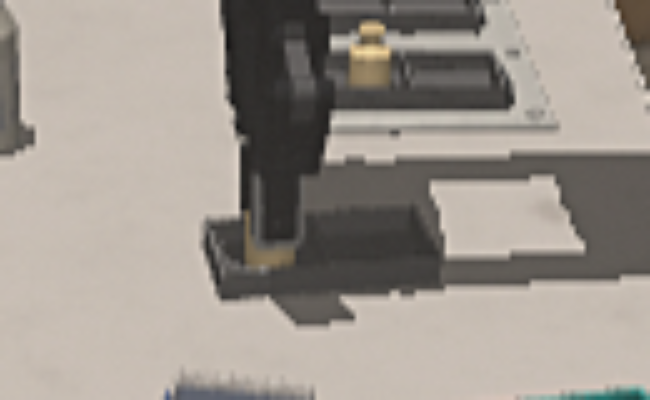

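The weight is gripped: the side crop shows the fingers around it at (272,230) and the tips at rim height. Now I'll lift and carry it.

Emit:
send_rows(motion=[[0,0,0,0,0,-8,1],[0,0,0,0,0,-20,1],[0,0,0,0,0,-26,1],[0,0,0,0,0,-26,1],[0,0,4.2,0,0,0,1],[0,0,4.2,0,0,0,1],[0,0,0,6,-10,0,1],[0,0,0,11,-19,0,1],[0,0,0,14,-24,0,1],[0,0,0,14,-24,0,1]])

```text
time_s: 5.25
eef_pos: [0.4968, 0.0705, 0.0959]
eef_rot: [-0.001, -0.026, 1.0, -0.0]
wrist_force: [0.1, -0.9, -1.5]
opening: 0.219
grasp_force: 58.8
```

Emit:
send_rows(motion=[[0,0,0,14,-24,0,1],[0,0,0,14,-24,0,1],[0,0,0,14,-24,0,1],[0,0,0,10,-17,0,1],[0,0,0,4,-9,0,1],[0,0,0,0,0,0,1],[0,0,0,0,0,0,1],[0,0,0,0,0,0,1],[0,0,0,0,0,0,1],[0,0,0,0,0,0,1]])

```text
time_s: 6.25
eef_pos: [0.447, -0.0284, 0.0962]
eef_rot: [-0.0, -0.025, 1.0, 0.0]
wrist_force: [0.0, -0.1, -0.8]
opening: 0.226
grasp_force: 58.8
```

```bash
python3 - <<'E'
from h import *
o=snap("w2"); print(o["opening"],o["grasp_force"]); delta(o,[.448,-.0292,.024],92.8)
E
```

```text
0.22646407874096705 58.81920524407178
at [ 0.447  -0.0284  0.0962] yaw 92.83 t 6.25 | turn 0.03 shift [-0.9 -0.9 72.2]
```

View pics/w2.png

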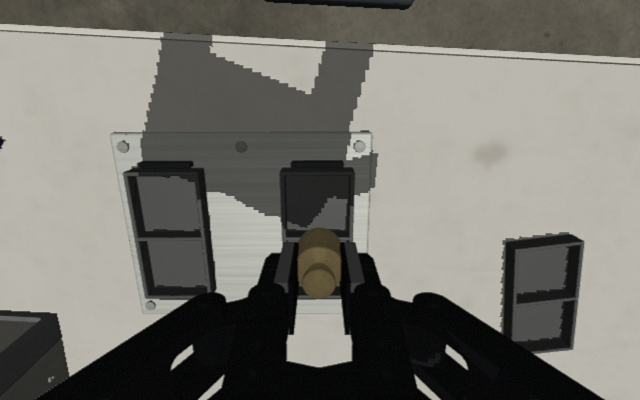

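The wrist view shows the empty fixed tray's rim at (125,171), (203,168), (214,297) and (142,300). The half tray's near rim corners are (281,169) and (353,168), the plate's near corners are (111,133) and (371,131), and the held weight is at (320,255). The loose tray is at (503,240), (582,235), (574,348) and (505,352).

```bash
python3 - <<'E'
from h import *
c=np.load("w2.npz"); T=c["T"]; f=lambda u,v,z: ray(c,T,(u,v),z)
def rc(ps,z): return rect([f(*p,z) for p in ps])
m,e=rc([(214,297),(142,300),(125,171),(203,168)],.020)
n=np.array([-e[1],e[0]]); print("pocket from empty tray",m+.104*n-.0235*e)
a=(f(281,169,.02)+f(353,168,.02))[:2]/2; print("pocket from front rim",a+.025*e, np.linalg.norm(f(281,169,.02)-f(353,168,.02)))
b=(f(111,133,.006)+f(371,131,.006))[:2]/2; print("from plate edge: pocket",b+(.0725-.0235)*e+.052*n,"empty",b+.0725*e-.052*n)
rc([(505,352),(574,348),(582,235),(503,240)],.014)
E
```

```text
center [ 0.4757 -0.1322] yaw 1.09 len 0.0984 wid 0.0529
pocket from empty tray [ 0.45024014 -0.02865755]
pocket from front rim [ 0.44602564 -0.03182346] 0.047468444531254754
from plate edge: pocket [ 0.44934535 -0.03210949] empty [ 0.47482343 -0.13564267]
center [0.5144 0.1433] yaw 12.41 len 0.1003 wid 0.0557
```

Emit:
send_rows(motion=[[0,0,0,-1,-1.5,5,1],[0,0,0,0,0,12,1],[0,0,0,0,0,15,1],[0,0,0,0,0,15,1],[0,0,0,0,0,12,1],[0,0,0,0,0,6,1],[0,0,0,0,0,4,1],[0,0,0,0,0,2.5,1],[0,0,0,0,0,0,1],[0,0,0,0,0,0,1]])

```text
time_s: 7.3
eef_pos: [0.4484, -0.0305, 0.0252]
eef_rot: [0.0, -0.024, 1.0, -0.0]
wrist_force: [-1.1, -0.4, -2.1]
opening: 0.222
grasp_force: 58.8
```

Emit:
send_rows(motion=[[0,0,0,0,0,0,0.3],[0,0,0,0,0,0,0.1],[0,0,0,0,0,0,-0.3],[0,0,0,0,0,0,-1],[0,0,0,0,0,0,-1],[0,0,0,0,0,-10,-1],[0,0,0,0,0,-30,-1],[0,0,0,0,0,-40,-1],[0,0,0,0,0,-30,-1],[0,0,0,0,0,0,-1]])

```text
time_s: 8.3
eef_pos: [0.4513, -0.0314, 0.14]
eef_rot: [0.004, -0.024, 1.0, -0.002]
wrist_force: [1.5, 0.8, 1.0]
opening: 0.999
grasp_force: 0.0
```

```bash
python3 - <<'E'
from h import *
o=snap("w3"); delta(o,[.515,.146,.12],101.2)
E
```

```text
at [ 0.4513 -0.0314  0.14  ] yaw 92.77 t 8.3 | turn -8.43 shift [-96.8 161.7  20. ]
```

View pics/w3.png

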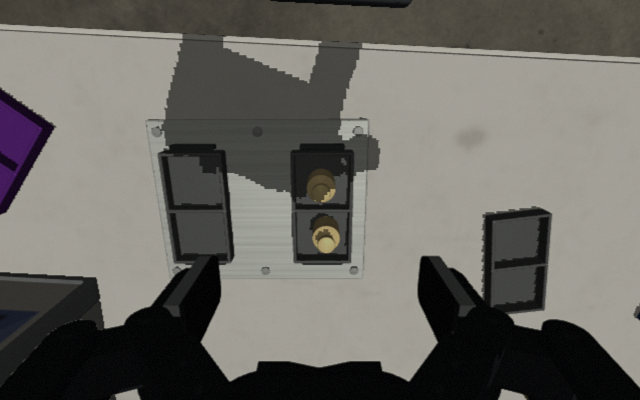

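Both weights stand upright in their pockets at (320,185) and (326,235). The loose tray lies around (517,262). Next I'll move over it and fit its outline numerically.

Emit:
send_rows(motion=[[0,0,-4.2,0,0,0,-1],[0,0,-4.2,0,0,0,-1],[0,0,0,-12,20,0,-1],[0,0,0,-19,32,0,-1],[0,0,0,-22,37,0,-1],[0,0,0,-22,37,0,-1],[0,0,0,-14,24,0,-1],[0,0,0,-8,12,0,-1],[0,0,0,0,0,0,-1],[0,0,0,0,0,0,-1]])

```text
time_s: 9.35
eef_pos: [0.511, 0.1466, 0.134]
eef_rot: [-0.001, -0.097, 0.995, -0.0]
wrist_force: [1.0, -0.5, 0.2]
opening: 0.997
grasp_force: 0.0
```

```bash
cat >> h.py <<'E'
def fit(name,zlo,zhi,box):
    c=np.load(name+".npz"); T=c["T"]; v,u=np.mgrid[0:400,0:640]; z=c["z_map"]; K=c["mtx"]
    P=np.stack([(u-K[0,2])/K[0,0]*z,(v-K[1,2])/K[1,1]*z,z],-1)@T[:3,:3].T+T[:3,3]
    m=(z>0)&(P[...,2]>zlo)&(P[...,2]<zhi)&(P[...,0]>box[0])&(P[...,0]<box[1])&(P[...,1]>box[2])&(P[...,1]<box[3])
    m=cv2.morphologyEx(m.astype(np.uint8),cv2.MORPH_CLOSE,np.ones((3,3))); n,l,s,_=cv2.connectedComponentsWithStats(m)
    m=(l==1+np.argmax(s[1:,4]))&(P[...,2]>zlo)&(P[...,2]<zhi)
    return cv2.minAreaRect((P[m][:,:2]*1000).astype(np.float32)), m.sum()
E
python3 - <<'E'
from h import *
o=snap("w4"); delta(o,[.515,.146,.14],101.2)
print(fit("w4",.009,.02,(.42,.6,.08,.23)))
E
```

```text
at [0.511  0.1466 0.134 ] yaw 101.17 t 9.35 | turn -0.03 shift [-3.8 -1.4 -6. ]
(((518.1356811523438, 147.62252807617188), (97.16210174560547, 50.15152359008789), 10.364053726196289), np.int64(1755))
```

View pics/w4.png

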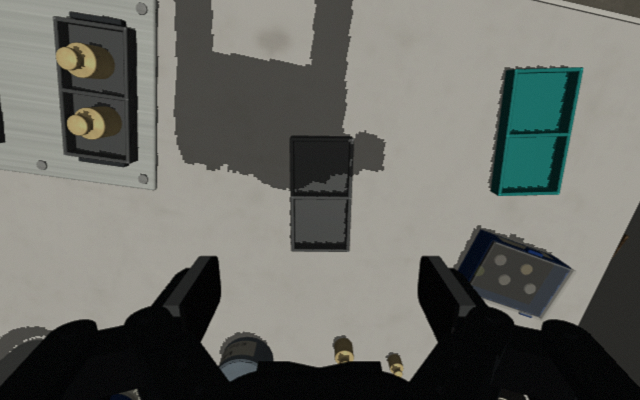

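The picture shows the empty loose tray straight ahead, between (290,136) and (351,251). The fit gives centre (518,147.6) mm and 97×50 mm, which matches the stated size. I'll grasp it there.

Emit:
send_rows(motion=[[0,0,0.5,0,0,0,-1],[0,0,0,-7,-0.5,10,-1],[0,0,0,0,0,20,-1],[0,0,0,0,0,25,-1],[0,0,0,0,0,25,-1],[0,0,0,0,0,20,-1],[0,0,0,0,0,15,-1],[0,0,0,0,0,8,-1],[0,0,0,0,0,0,-1],[0,0,0,0,0,0,-1]])

```text
time_s: 10.4
eef_pos: [0.5194, 0.1481, 0.0123]
eef_rot: [0.0, -0.093, 0.996, -0.0]
wrist_force: [0.1, -0.0, 0.5]
opening: 1.005
grasp_force: 0.0
```

```bash
python3 - <<'E'
from h import *
delta(ctrl.get_obs(),[.518,.1475,.001],100.7)
E
```

```text
at [0.5194 0.1481 0.0123] yaw 100.65 t 10.4 | turn -0.05 shift [ 1.5 -0.3 11.3]
```

Emit:
send_rows(motion=[[0,0,0,1,0,6,-1],[0,0,0,0,0,5.2,-1],[0,0,0,0,0,0,-1],[0,0,0,0,0,0,-0.4],[0,0,0,0,0,0,-0.2],[0,0,0,0,0,0,0],[0,0,0,0,0,0,1],[0,0,0,0,0,0,1],[0,0,0,0,0,0,1],[0,0,0,0,0,0,1]])

```text
time_s: 11.4
eef_pos: [0.5184, 0.148, 0.0012]
eef_rot: [0.001, -0.093, 0.996, -0.0]
wrist_force: [-0.2, -0.4, 4.3]
opening: 0.564
grasp_force: 62.6
```

Emit:
send_rows(motion=[[0,0,0,0,0,-8,1],[0,0,0,0,0,-15,1],[0,0,0,0,0,-25,1],[0,0,0,0,0,-30,1],[0,0,0,0,0,-22,1],[0,0,0,0,0,0,1],[0,0,0,0,0,0,1],[0,0,0,0,0,0,1],[0,0,0,0,0,0,1],[0,0,0,0,0,0,1]])

```text
time_s: 12.4
eef_pos: [0.517, 0.1479, 0.0995]
eef_rot: [-0.001, -0.093, 0.996, 0.0]
wrist_force: [-0.7, 0.4, -1.7]
opening: 0.562
grasp_force: 62.1
```

```bash
python3 - <<'E'
from h import *
o=snap("w5"); delta(o,[.4757,-.132,.15],92.6)
# held tray in tool frame: rim pixels
c=np.load("w5.npz"); v,u=np.mgrid[0:400,0:640]; z=c["z_map"]; K=c["mtx"]; H=c["hand_eye"]
P=np.stack([(u-K[0,2])/K[0,0]*z,(v-K[1,2])/K[1,1]*z,z],-1)@H[:3,:3].T+H[:3,3]
m=(z>0)&(P[...,2]>-.03)&(P[...,2]<.02)&(abs(P[...,0])<.07)&(abs(P[...,1])<.024)
Q=P[m]; print(len(Q),(Q.min(0)*1000).round(1),(Q.max(0)*1000).round(1))
for a,b in [(-.06,-.03),(-.03,-.01),(-.01,.01),(.01,.03),(.03,.06)]:
    s=Q[(Q[:,0]>a)&(Q[:,0]<b)]; print(a,len(s),np.percentile(s[:,2]*1000,[5,50,95]).round(1) if len(s) else "")
E
```

```text
at [0.517  0.1479 0.0995] yaw 100.65 t 12.4 | turn 8.05 shift [  54.1 -277.7  -50.4]
22961 [-49.4 -24.  -30. ] [48.5 24.   0.8]
-0.06 4479 [-12.9  -2.7  -1.3]
-0.03 3864 [-12.7  -2.1  -1.2]
-0.01 4593 [-19.8  -4.2  -1.4]
0.01 4947 [-13.   -2.2  -1.2]
0.03 5078 [-13.5  -2.6  -1.2]
```

View pics/w5.png

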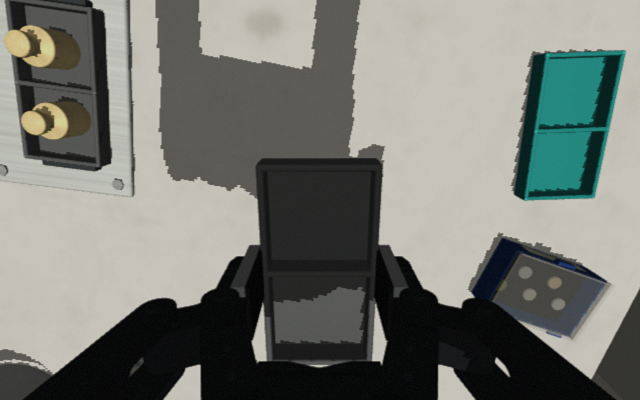

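The tray is held level and centred in the gripper, between (257,160) and (381,362). I'll check the target tray from the stored depth before travelling.

```bash
python3 - <<'E'
from h import *
for n in ("w2","w3"): print(fit(n,.0145,.025,(.40,.55,-.18,-.09)))
o=ctrl.get_obs(); delta(o,[.4757,-.132,.10],92.4)
E
```

```text
(((476.1777648925781, -133.98558044433594), (105.82408142089844, 51.04442596435547), 2.836982011795044), np.int64(3087))
(((475.85369873046875, -133.9908905029297), (105.72051239013672, 50.79765701293945), 2.958564519882202), np.int64(2038))
at [0.5172 0.1479 0.0997] yaw 100.66 t 12.45 | turn 8.26 shift [ 5.320e+01 -2.779e+02 -2.000e-01]
```

Emit:
send_rows(motion=[[0,0,3.9,0,0,0,1],[0,0,4,0,0,0,1],[0,0,0,2.4,-12,0,1],[0,0,0,4.9,-25,0,1],[0,0,0,6.9,-35,0,1],[0,0,0,7.9,-40,0,1],[0,0,0,7.9,-40,0,1],[0,0,0,7.9,-40,0,1],[0,0,0,6.9,-35,0,1],[0,0,0,5.5,-28,0,1]])

```text
time_s: 13.45
eef_pos: [0.4789, -0.1118, 0.1005]
eef_rot: [-0.0, -0.024, 1.0, -0.0]
wrist_force: [0.9, 0.1, -0.7]
opening: 0.562
grasp_force: 62.1
```

Emit:
send_rows(motion=[[0,0,0,3,-16,0,1],[0,0,0,1.6,-8,0,1],[0,0,0,0,0,10,1],[0,0,0,0,0,20,1],[0,0,0,0,0,20,1],[0,0,0,0,0,10,1],[0,0,0,0,0,0,1],[0,0,0,0,0,0,1],[0,0,0,0,0,0,1],[0,0,0,0,0,0,1]])

```text
time_s: 14.45
eef_pos: [0.4771, -0.1336, 0.0415]
eef_rot: [0.001, -0.024, 1.0, -0.0]
wrist_force: [0.4, 0.3, -1.1]
opening: 0.564
grasp_force: 62.1
```

```bash
python3 - <<'E'
from h import *
o=ctrl.get_obs(); print(o["opening"],o["grasp_force"]); delta(o,[.476,-.1335,.0215],92.8)
E
```

```text
0.5644993346288822 62.078858613967896
at [ 0.4771 -0.1336  0.0415] yaw 92.77 t 14.45 | turn -0.03 shift [ 1.1  0.2 20. ]
```

Emit:
send_rows(motion=[[0,0,0,1,0,8,1],[0,0,0,0,0,6,1],[0,0,0,0,0,3,1],[0,0,0,0,0,2,1],[0,0,0,0,0,0.5,1],[0,0,0,0,0,0,1],[0,0,0,0,0,0,1],[0,0,0,0,0,0,0],[0,0,0,0,0,0,-0.3],[0,0,0,0,0,0,-1]])

```text
time_s: 15.45
eef_pos: [0.4756, -0.1335, 0.0211]
eef_rot: [0.0, -0.024, 1.0, -0.0]
wrist_force: [-0.3, 0.7, 0.5]
opening: 0.801
grasp_force: 0.0
```

Emit:
send_rows(motion=[[0,0,0,0,0,0,-1],[0,0,0,0,0,0,-1],[0,0,0,0,0,0,-1],[0,0,0,0,0,-10,-1],[0,0,0,0,0,-25,-1],[0,0,0,0,0,-40,-1],[0,0,0,0,0,-30,-1],[0,0,0,0,0,0,-1],[0,0,0,0,0,0,-1],[0,0,0,0,0,0,-1]])

```text
time_s: 16.45
eef_pos: [0.4746, -0.133, 0.1253]
eef_rot: [-0.001, -0.024, 1.0, 0.0]
wrist_force: [-0.9, -0.3, 0.2]
opening: 1.003
grasp_force: 0.0
```

```bash
python3 - <<'E'
from h import *
o=snap("w6"); print(o["opening"]); delta(o,[.476,-.1335,.0215],92.8)
print(fit("w6",.028,.04,(.40,.55,-.19,-.08)))
snap("t6","top")
c=np.load("w6.npz"); v,u=np.mgrid[0:400,0:640]; z=c["z_map"]; K=c["mtx"]; T=c["T"]
P=np.stack([(u-K[0,2])/K[0,0]*z,(v-K[1,2])/K[1,1]*z,z],-1)@T[:3,:3].T+T[:3,3]
m=(P[...,2]>.031)&(P[...,2]<.037)&(abs(P[...,0]-.476)<.06)&(abs(P[...,1]+.133)<.035)
Q=P[m]; print("rim plane",np.linalg.lstsq(np.c_[Q[:,:2]-[.476,-.133],np.ones(len(Q))],Q[:,2],rcond=None)[0])
m=(P[...,2]>.041)&(P[...,2]<.05)&(abs(P[...,0]-.47)<.07)&(abs(P[...,1]+.03)<.03)
print("knobs",cv2.kmeans(P[m].astype(np.float32),2,None,(3,50,1e-5),5,0)[2] if m.sum()>5 else m.sum())
E
```

```text
1.0026345424837282
at [ 0.4746 -0.133   0.1253] yaw 92.76 t 16.45 | turn -0.04 shift [ -1.5  -0.7 103.8]
(((475.7034606933594, -135.17018127441406), (96.93092346191406, 50.11288833618164), 2.7952051162719727), np.int64(2236))
rim plane [-2.32402212e-03  3.98519469e-05  3.38384115e-02]
knobs [[ 0.44875786 -0.03303543  0.04406728]
 [ 0.4900222  -0.02696589  0.04402032]]
```

View pics/w6.png

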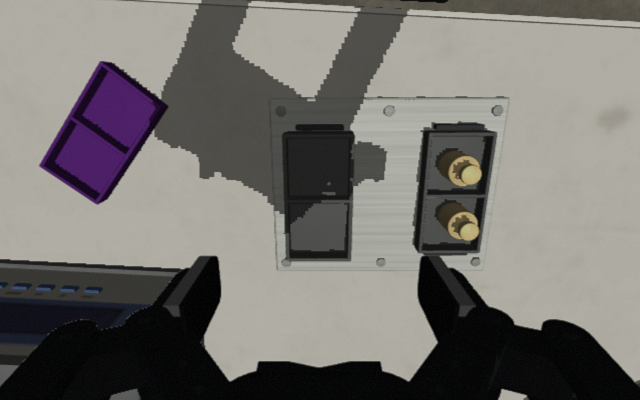

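Both weights stand in the pockets at (462,165) and (460,222). The moved tray lies flat and square on the empty tray, between (284,132) and (353,260), with its rim at 33.8 mm. I'm handing in.

```bash
python3 -c "
from h import *
print(ctrl.hand_in())"
```

```text
the job is handed in; nothing more can be done
None
```

I handed the job in after about 16.5 s of robot time, and the last camera check showed both weights upright in their pockets and the emptied tray flat and square on the empty one; the judge returned no result, and I viewed 11 pictures, one over the limit of 10.

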